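Stand the dried serving board in the board rack

TASK

The wooden paddle board has dried on the black easel: put it away in the one empty slot of the dark wooden board rack, handle up. Keep hold of it until its foot is down in the slot rather than dropping it in, and leave it standing upright on its own with its foot fully down in the recess of the slot's floor, between the two brass runners. Leave the two slabs in the rack and the other things on the counter where they are.

Things in the scene. Friction and masses are not known exactly. Their poses are not given: they have to be found in the camera images.
- board: Pale wooden paddle board, loose, about 0.24 kg (varies), 18 mm thick (its x) throughout: blade 100 mm wide (y), 130 mm tall; handle 34 mm wide, 130 to 190 mm above the foot. Origin: centre of the foot (bottom edge); z runs up to the handle. It starts leaning on the easel, 25 degrees from upright, its top towards the robot, give or take the easel's yaw.
- board_grip (a point): Point in the middle of the board's handle, 168 mm above the foot along the board's z, for pinching across the 18 mm thickness; axes as the board's.
- easel: Black steel drying easel, fixed, base 170 x 130 mm. Its sloping face looks along its +x, leaning 25 degrees from upright, top to -x; two straps reach 106 mm up the board's back, so the handle stands free. A lip 10 mm high with a brass front holds the foot: draw the board out along its own z. Origin: centre of the underside.
- rack: Dark wooden rack, fixed, 160 mm (its x) by 250 mm (its y). Origin: centre of its underside. Three slots run along its y, centred at x = -40, 0, +40 mm, each 21 mm wide between walls 19 mm thick; floor 12 mm, wall tops (rounded, 4 mm) 62 mm above the counter. Two hold the slabs; the third is empty.
- rack_floor (a point): Middle of the middle slot's floor, 12 mm up; axes as the rack's. The empty slot's floor has two brass runners, 10 mm high, 45 mm long, with a 108 mm long recess between them along y. The recess's middle lies up to 20 mm either way along y from the slot's middle, unmeasured: look, or feel with the board's foot, which drops 10 mm off the runners to the floor.
- slab_white: White marble slab standing loose in one slot of the rack: 150 mm along the slot, 18 mm thick, 112 mm tall. Origin: centre of its foot. Leave alone.
- slab_dark: Dark slab standing loose in another slot of the rack: 160 mm along the slot, 18 mm thick, 100 mm tall. Origin: centre of its foot. Leave alone.
- jar: Amber jar, 68 mm wide, 85 mm tall, bystander. Origin: centre of its underside.
- mug: White mug, 80 mm wide, 90 mm tall, bystander. Origin: centre of its underside.
- mill: Dark wooden pepper mill, 52 mm wide, 155 mm tall, bystander. Origin: centre of its underside.
- spoon: Wooden spoon lying on the counter, bystander, its handle to its -x. Origin: under its middle.
Not all that is in view belongs to the job. What is shaped like the easel but orange is not meant.

How it is judged:
By the outcome, as a careful person would: the job done as asked, in the order asked, and still so for the second after the job is handed in, with the robot touching nothing.
It also fails if it takes over 58 s, if anything falls off the work surface, if the arm or the gripper's body presses on something with over 40 N, if the wrist force passes 120 N, or if a joint passes its speed limit or range.

ROBOT

A 6-joint arm with a two-finger parallel gripper is mounted at the origin on the work surface. World frame = base frame: x ahead of the robot, y to its left, z up, the work surface at z = 0. Lengths are in m, angles in rad, forces in N, time in s.
With the tool pointing down it reaches from about 0.25 to 0.8 m from the base axis. Payload 8.5 kg.
Tool frame: the origin (TCP) lies midway between the tips of the shut fingers; the grasp point (between the pads) lies robot.tcp_to_grasp behind it (robot.tcp_to_grasp is the distance from the TCP to the grasp point, in m); z points along the fingers, y is the line along which they close (so a half turn about z gives the same grasp; the last joint's range is limited). The gripper opens to 85 mm and grips with 20 to 120 N. Pads are 22 mm wide; open, the fingers measure 114 mm over their backs; the gripper's body (76 mm by 85 mm) begins 54 mm behind the grasp point. The pads swing forward as they close: fully open they stand 13 mm farther back than shut.
Start: joints at [1.329, 0.238, -0.013, 1.319, 0, 1.571], TCP at [0.126, 0.51, 0.231] pointing down, gripper open.
Joint ranges: [-2.66, 2.66], [-1.03, 1.9], [-1.14, 1.46], [-1.82, 2.27], [-1.45, 1.34], [-3.14, 3.14]. Speed limits (rad/s): [2.22, 2.22, 2.79, 3.14, 3.14, 3.14].

INTERFACE

Orientations are given as [roll, pitch, yaw] about the fixed x, y, z axes, in that order (R = Rz(yaw) Ry(pitch) Rx(roll)).
In Python, from plant import robot gives the robot as it stands. Calls block until the motion is done:
- robot.move_pose(position, orientation): joint-space move of the TCP to a pose.
- robot.servo_line(position, rot=None, vel=0.15): straight line of the TCP; rot=None keeps the orientation; vel is the mean speed in m/s.
- robot.movej(angles): joint-space move.
- robot.gripper_to(opening, strength=None): finger opening in m; strength is the grip in N (None keeps the last); returns when the fingers have stopped.
- robot.hold(seconds).
- robot.solve_ik(position, orientation): joint angles nearest the present ones, or None.
- robot.grab_frame(name): name is "scene" or "top" or "wrist"; returns (picture, depth): 480x640x3 uint8, red, green, blue; 480x640 float32, m along the optical axis (not along the pixel's ray), 0 where there is no reading.
- robot.camera_info(name): a dict with "camera_matrix" (3x3 intrinsics, pixels), "pose" (4x4, takes a point from camera to world coordinates). Camera axes: x right, y down, z forward; pixel columns grow to the right and rows downward; lengths in m; the calibration is good to about 2 mm. A picture is of the moment at which its call begins: read the wrist's pose just before it. camera_info takes no time and is no camera call; for the wrist camera it gives the pose at the moment of the call.
A pose or a line that the arm cannot do raises robot.MotionError and nothing moves.
- robot.hand_in(): hands the job in; it is judged then, once.
Readings, each from a call of its own:
- robot.read_t(): time.
- robot.read_joint_positions(): joint angles.
- robot.read_qvel(): joint speeds.
- robot.read_effort(): joint torques, N m.
- robot.read_tcp_pos(): TCP position.
- robot.read_ee_rot(): TCP orientation.
- robot.read_force(): force on the tool from outside, world axes, zero at the start.
- robot.read_moment(): the same for the moment, N m.
- robot.read_gripper_width(): finger opening in m.
- robot.read_grip_force(): force on a finger pad.
Only numpy, scipy, OpenCV 4.12 (cv2) and the standard library are available. Lean on these libraries where they do the work, as an engineer would, in place of code of your own. Each camera call takes 0.05 s, during which the arm holds its last target. There are 200 camera calls.

## Working session

There is one attempt and no reset: what is moved stays moved. The work goes in short steps, each a Python script; the robot and the scene stay as the last script left them, time stands still between calls to the robot, and variables do not carry over. Pictures are saved under pics/ and viewed, at most 10 in all, crops included, and the job is handed in when it is done.

```bash
ls; mkdir -p pics
python3 - <<'E'
from plant import robot
import cv2,numpy as np
for n in ("scene","top"):
    p,d=robot.grab_frame(n); cv2.imwrite(f"pics/{n}0.png",p[:,:,::-1]); np.savez(f"{n}0.npz",p=p,d=d,**robot.camera_info(n))
    i=robot.camera_info(n); print(n,np.round(i["camera_matrix"],1).tolist(),np.round(i["pose"],3).tolist(),(d==0).mean())
print(robot.tcp_to_grasp,robot.read_t(),robot.read_tcp_pos(),robot.read_ee_rot())
E
```

```text
pics
scene [[576.3, 0.0, 327.1], [0.0, 576.3, 248.0], [0.0, 0.0, 1.0]] [[0.703, 0.509, -0.498, 1.247], [0.712, -0.509, 0.484, -0.754], [-0.007, -0.694, -0.72, 1.229], [0.0, 0.0, 0.0, 1.0]] 0.005875651041666667
top [[619.1, 0.0, 321.4], [0.0, 619.1, 236.5], [0.0, 0.0, 1.0]] [[-0.029, -0.994, 0.108, 0.296], [-1.0, 0.029, -0.0, -0.013], [-0.003, -0.108, -0.994, 1.861], [0.0, 0.0, 0.0, 1.0]] 0.004124348958333334
0.0187 0.1 [0.12563069 0.50937336 0.23076994] [-3.14033825e+00 -7.64542574e-06  2.89979217e+00]
```

View pics/scene0.png

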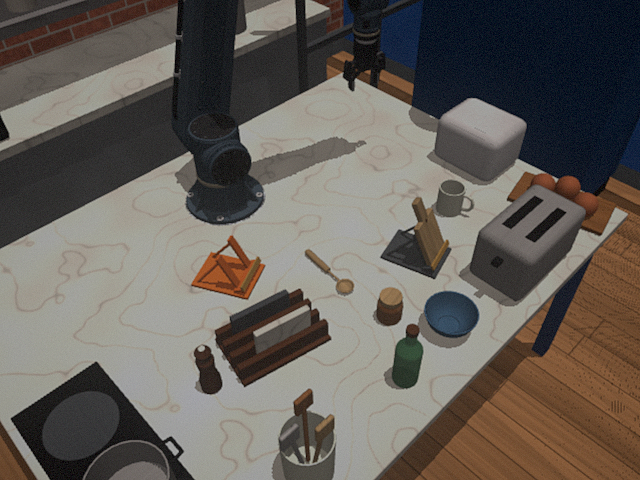

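View pics/top0.png

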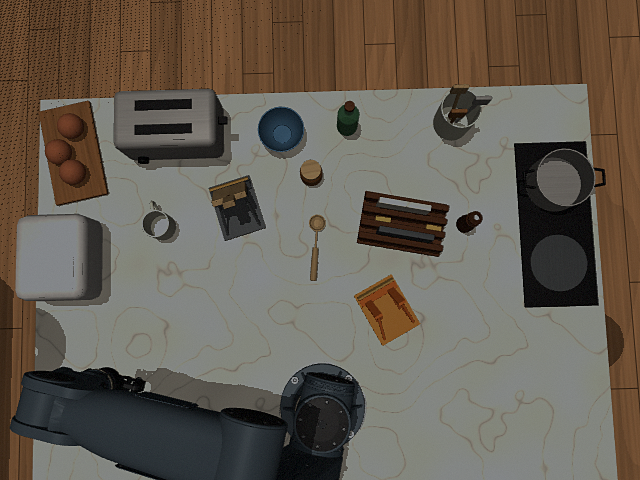

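The scene view shows the board on the black easel at about (425,235), and the orange look-alike at (230,270). In the top view, the black easel with the pale board is at (237,205), and the empty orange decoy is at (388,310). The rack is at (403,223), with its middle slot empty and brass runners at (383,218) and (432,228). The black easel fits the description: it's black and it holds the paddle.

```bash
cat > h.py <<'E'
import numpy as np,cv2
def load(n):
    z=np.load(n); return z["p"],z["d"],z["camera_matrix"],z["pose"]
def world(d,K,T):
    v,u=np.mgrid[:d.shape[0],:d.shape[1]]
    c=np.stack([(u-K[0,2])/K[0,0]*d,(v-K[1,2])/K[1,1]*d,d],-1)
    return c@T[:3,:3].T+T[:3,3]
def ray(uv,K,T,z):
    r=T[:3,:3]@np.array([(uv[0]-K[0,2])/K[0,0],(uv[1]-K[1,2])/K[1,1],1]); return T[:3,3]+r*(z-T[2,3])/r[2]
def hsv(p): return cv2.cvtColor(p,cv2.COLOR_RGB2HSV)
E
python3 - <<'E'
from h import *
np.set_printoptions(precision=4,suppress=True)
p,d,K,T=load("top0.npz"); W=world(d,K,T); H=hsv(p)
e=cv2.resize(p[165:250,195:280],(400,400),interpolation=cv2.INTER_CUBIC); r=cv2.resize(p[175:275,350:450],(400,400),interpolation=cv2.INTER_CUBIC)
cv2.imwrite("pics/crop.png",np.hstack([e,r])[:,:,::-1])
print("counter z",np.median(W[250:300,200:280,2]))
# scene depth: board points
ps,ds,Ks,Ts=load("scene0.npz"); Ws=world(ds,Ks,Ts); Hs=hsv(ps)
print("hsv blade",Hs[240,432],Hs[215,420],"top handle",H[195,217],H[190,235], "runner",H[218,383],H[228,432])
for nm,WW,HH,pp in(("top",W,H,p),("scene",Ws,Hs,ps)):
    m=(HH[...,0]>8)&(HH[...,0]<26)&(HH[...,1]>80)&(HH[...,2]>70)&(WW[...,2]>.03)&(WW[...,2]<.25)&(WW[...,0]>.3)
    n,l,s,c=cv2.connectedComponentsWithStats(m.astype(np.uint8))
    for i in range(1,n):
        if s[i,4]>15:
            q=WW[l==i]; print(nm,c[i],s[i].tolist(),q.min(0),np.median(q,0),q.max(0))
# rack: from top, dark wood mask
m=((W[...,2]>.045)&(W[...,2]<.075)); m[:,:350]=0;m[:,455:]=0;m[:180]=0;m[265:]=0
q=W[m]; print("rack wall tops",m.sum(),cv2.minAreaRect(q[:,:2].astype(np.float32)),np.median(q[:,2]))
E
```

```text
counter z 0.001119923365107467
hsv blade [ 15 109  91] [14 83 74] top handle [ 18 120  72] [ 16 107  69] runner [ 21 149 132] [ 20 153 135]
top [461.2931  85.6379] [453, 84, 17, 4, 58] [ 0.8669 -0.4258  0.2272] [ 0.873  -0.4054  0.2363] [ 0.8805 -0.3821  0.2475]
top [458.3529 110.2745] [452, 109, 15, 4, 51] [ 0.7988 -0.4136  0.2269] [ 0.8047 -0.3911  0.2363] [ 0.8094 -0.375   0.2436]
top [ 67.3913 124.1971] [57, 113, 22, 23, 345] [0.8183 0.6998 0.0556] [0.8462 0.7288 0.0753] [0.8871 0.7674 0.0911]
top [ 55.2141 150.2   ] [45, 139, 22, 23, 355] [0.7394 0.736  0.0545] [0.769  0.7629 0.0755] [0.8079 0.7982 0.0907]
top [ 69.3613 170.4062] [59, 160, 22, 22, 357] [0.6765 0.6882 0.0578] [0.7069 0.7205 0.0761] [0.7424 0.759  0.0945]
top [310.4725 169.1294] [301, 160, 20, 19, 309] [ 0.6603 -0.0156  0.0721] [0.6884 0.0131 0.0862] [0.7184 0.0408 0.0992]
top [228.0667 183.9111] [209, 177, 39, 15, 90] [0.6411 0.2028 0.0309] [0.6595 0.2599 0.0422] [0.6785 0.3184 0.0518]
top [239.8923 194.8154] [234, 191, 13, 9, 65] [0.5961 0.1951 0.1354] [0.6074 0.2126 0.1442] [0.6181 0.2282 0.1527]
top [216.0385 
[... 1538 characters left out ...]
9 -0.1002  0.2005] [ 0.854  -0.0886  0.2038]
scene [296.9375 336.5   ] [293, 335, 10, 5, 16] [ 0.5944 -0.2408  0.0592] [ 0.6039 -0.2329  0.0621] [ 0.6095 -0.2217  0.0665]
scene [285.1111 343.4444] [277, 340, 16, 9, 27] [ 0.5915 -0.2878  0.0574] [ 0.5972 -0.2663  0.062 ] [ 0.6026 -0.2489  0.0653]
scene [302.5648 396.6944] [294, 389, 18, 17, 108] [ 0.8035 -0.4163  0.2299] [ 0.8089 -0.3972  0.2352] [ 0.8132 -0.3754  0.241 ]
scene [324.1711 423.7105] [315, 415, 19, 18, 152] [ 0.8689 -0.4256  0.2006] [ 0.8773 -0.4046  0.2339] [ 0.8814 -0.3832  0.2399]
rack wall tops 2174 ((0.5312033891677856, -0.25649401545524597), (0.25079771876335144, 0.14262479543685913), 78.95793151855469) 0.06248555566219882
```

View pics/crop.png

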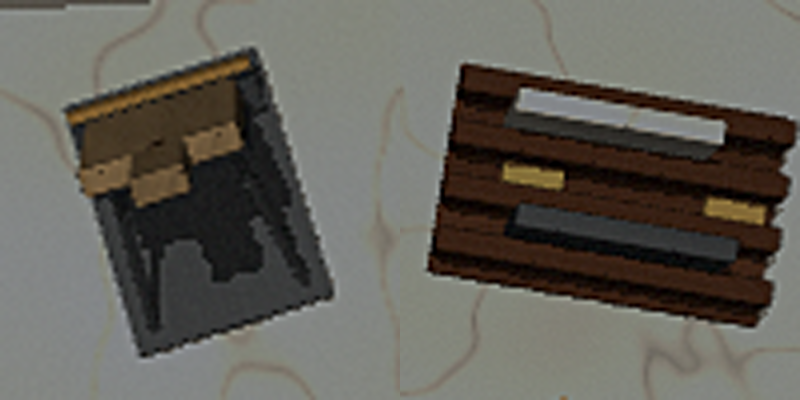

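The crop confirms it. On the left, the black easel holds the pale board with its handle free and its lip at the far side. On the right, the rack's middle slot is empty, with brass runners at crop (533,177) and (735,210).

Run:
```python
from h import *
np.set_printoptions(precision=4,suppress=True)
p,d,K,T=load("top0.npz"); W=world(d,K,T); H=hsv(p)
# easel base rectangle -> yaw: lip line
ps,ds,Ks,Ts=load("scene0.npz"); Ws=world(ds,Ks,Ts); Hs=hsv(ps)
m=(Hs[...,0]>8)&(Hs[...,0]<26)&(Hs[...,1]>60)&(Ws[...,2]>.035)&(Ws[...,2]<.23)
m[:, :405]=0; m[:,455:]=0; m[:190]=0; m[275:]=0
m=cv2.erode(m.astype(np.uint8),np.ones((3,3)))>0
q=Ws[m]; 
# front face plane: robust (LSQ with trimming)
a=np.ones(len(q),bool)
n0=np.array([.87,.26,.42])
for _ in range(15):
    c=q[a].mean(0); n=np.linalg.svd(q[a]-c)[2][2]; n*=np.sign(n@n0); r=(q-c)@n; a=np.abs(r)<max(.004,1.5*np.median(abs(r)) if _<3 else 0)
print("plane n",n,"tilt",np.degrees(np.arcsin(n[2])),"yaw",np.degrees(np.arctan2(n[1],n[0])),a.sum(),len(q),r[a].std())
def axes(psi):
    ex=np.array([np.cos(psi),np.sin(psi),0]);t=np.radians(25);z=np.array([0,0,1.])
    return np.stack([np.cos(t)*ex+np.sin(t)*z,np.cross(z,ex),np.cos(t)*z-np.sin(t)*ex])
# easel base from top (dark pixels near z~0..)
for thr in(60,70):
    g=(H[...,2]<thr)|((H[...,1]>90)); g=g.astype(np.uint8); g[:,:200]=0;g[:,275:]=0;g[:170]=0;g[250:]=0
    g=cv2.morphologyEx(g,cv2.MORPH_OPEN,np.ones((3,3)))
    cs=max(cv2.findContours(g,0,2)[0],key=cv2.contourArea)
    P=np.array([ray(x[0],K,T,.006)[:2] for x in cs],np.float32); print("easel rect",cv2.minAreaRect(P))
for psi in (np.arctan2(n[1],n[0]),np.radians(16.5)):
    A=axes(psi)
    for nm,WW,mm in(("scene",Ws,m),):
        b=WW[mm]@A.T
        print(nm,np.degrees(psi),"x med",np.median(b[a,0]),"z range",np.percentile(b[:,2],[.5,99.5]))
        f=b[a]
        zt=f[:,2].max()
        for lo in np.arange(0,.17,.015):
            s=f[(f[:,2]<zt-lo)&(f[:,2]>zt-lo-.015)]
            if len(s)>5: print("  dz%.3f"%lo,len(s),"y",s[:,1].min(),s[:,1].max(),"mid",(s[:,1].min()+s[:,1].max())/2)
# rack & runners
br=(H[...,0]>14)&(H[...,0]<28)&(H[...,1]>110)&(H[...,2]>90); br[:,:355]=0;br[:,450:]=0;br[:195]=0;br[255:]=0
n_,l,s,c=cv2.connectedComponentsWithStats(br.astype(np.uint8))
R=[]
for i in range(1,n_):
    if s[i,4]>20: w=ray(c[i],K,T,.022);R.append(w);print("runner",c[i],s[i],w,np.median(W[l==i][:,2]))
if len(R)==2: D=R[0]-R[1]; print("mid",(R[0]+R[1])/2,"sep",np.linalg.norm(D),"dir",np.degrees(np.arctan2(D[1],D[0])))
mk=(W[...,2]>.05)&(W[...,2]<.075)&(H[...,1]>100); mk[:,:350]=0;mk[:,455:]=0;mk[:180]=0;mk[265:]=0
P=np.array([ray((u,v),K,T,.062)[:2] for v,u in np.argwhere(mk)],np.float32); print("rack rays",cv2.minAreaRect(P))
```

```text
plane n [0.868  0.2467 0.431 ] tilt 25.532468920823263 yaw 15.863601126488579 742 949 0.001776305888483542
easel rect ((0.6008846759796143, 0.2456197440624237), (0.15775972604751587, 0.13024653494358063), 14.207283973693848)
easel rect ((0.5934962034225464, 0.24154609441757202), (0.17156894505023956, 0.1319165974855423), 16.320457458496094)
scene 15.863601126488579 x med 0.6526677323227501 z range [-0.2649 -0.0811]
  dz0.000 20 y 0.047606110330106144 0.07586322208934505 mid 0.0617346662097256
  dz0.015 23 y 0.05217436974947867 0.0752834518517801 mid 0.0637289108006294
  dz0.030 31 y 0.04880463296549406 0.07865983760006015 mid 0.0637322352827771
  dz0.045 38 y 0.02363985797316117 0.08941173754627246 mid 0.05652579775971682
  dz0.060 81 y 0.017707445690242993 0.11043011997755917 mid 0.06406878283390108
  dz0.075 84 y 0.017750325653106136 0.11026194402719298 mid 0.06400613484014955
  dz0.090 82 y 0.019293842362006732 0.109597996813022 mid 0.06444591958751436
  dz0.105 77 y 0.018311589103867112 0.1048465129115217 mid 0.0615790510076944
  dz0.120 82 y 0.017782898271596608 0.10713389109338
[... 965 characters left out ...]
 dz0.120 81 y 0.010256838554782658 0.0995868282322259 mid 0.054921833393504274
  dz0.135 67 y 0.01288095784381134 0.10404503639150502 mid 0.05846299711765818
  dz0.150 67 y 0.012506193344299215 0.10158910275130033 mid 0.05704764804779977
  dz0.165 64 y 0.011124696617376558 0.09776102485437706 mid 0.05444286073587681
runner [383.1167 218.85  ] [376 216  15   6  60] [ 0.5443 -0.2002  0.022 ] 0.02391825868553521
runner [433.1833 227.3833] [426 225  15   6  60] [ 0.5142 -0.3488  0.022 ] 0.02231942631677608
mid [ 0.5292 -0.2745  0.022 ] sep 0.15168469354815356 dir 78.55798459007413
rack rays ((0.5304423570632935, -0.2548866868019104), (0.24829941987991333, 0.14026744663715363), 78.72264862060547)
```

```bash
cat >> h.py <<'E'
from scipy.spatial.transform import Rotation as Ro
PSI=np.radians(16.1); t=np.radians(25)
def axes(psi):
    ex=np.array([np.cos(psi),np.sin(psi),0]);z=np.array([0,0,1.])
    return np.stack([np.cos(t)*ex+np.sin(t)*z,np.cross(z,ex),np.cos(t)*z-np.sin(t)*ex])
def rpy(y,z): return Ro.from_matrix(np.stack([np.cross(y,z),y,z],1)).as_euler("xyz")
A=axes(PSI); B0=axes(np.radians(15.86)); GRIP=B0.T@np.array([.6437,.0636,-.101])
YR=np.radians(-11.3); RX=np.array([np.cos(YR),np.sin(YR),0]); RY=np.array([-np.sin(YR),np.cos(YR),0]); DN=np.array([0,0,-1.])
E
python3 - <<'E'
from h import *
from plant import robot
np.set_printoptions(precision=4,suppress=True)
print("grip",GRIP)
pre=GRIP+A[2]*(.09-.0187); rec=np.array([.529,-.274,.3])
for s in(1,-1):
    print(s,robot.solve_ik(pre,rpy(s*A[0],-A[2])),robot.solve_ik(GRIP-A[2]*.0187,rpy(s*A[0],-A[2])),robot.solve_ik(rec,rpy(s*RX,DN)),robot.solve_ik([.529,-.274,.16],rpy(s*RX,DN)))
E
```

```text
grip [0.5849 0.2323 0.1805]
1 [ 0.411   0.0576 -0.3057  0.7744 -0.0548  1.6887] [ 0.4013  0.1787 -0.3858  0.5728 -0.0507  1.6799] [-0.4779  0.3551  0.3268  1.5426  0.      1.2901] [-0.4779  0.3889  0.0211  1.203   0.      1.2901]
-1 [ 0.411   0.0576 -0.3057  0.7744 -0.0548 -1.4529] [ 0.4013  0.1787 -0.3858  0.5728 -0.0507 -1.4617] [-0.4779  0.3551  0.3268  1.5426  0.     -1.8515] [-0.4779  0.3889  0.0211  1.203   0.     -1.8515]
```

Run:
```python
from h import *
from plant import robot
np.set_printoptions(precision=4,suppress=True)
robot.move_pose([.52,-.25,.40],rpy(RX,DN)); robot.gripper_to(.05,40); 
i=robot.camera_info("wrist"); p,d=robot.grab_frame("wrist"); np.savez("w1.npz",p=p,d=d,**i); t1=robot.read_t()
pre=GRIP+A[2]*(.09-.0187)
robot.move_pose(pre,rpy(A[0],-A[2]))
i=robot.camera_info("wrist"); q,d=robot.grab_frame("wrist"); np.savez("w2.npz",p=q,d=d,**i)
print(t1,robot.read_t(),robot.read_tcp_pos(),pre)
cv2.imwrite("pics/w12.png",cv2.resize(np.hstack([p,q])[:,:,::-1],(800,300),interpolation=cv2.INTER_AREA))
```

```text
3.65 5.5083 [0.5567 0.2234 0.2455] [0.5559 0.2239 0.2451]
```

View pics/w12.png

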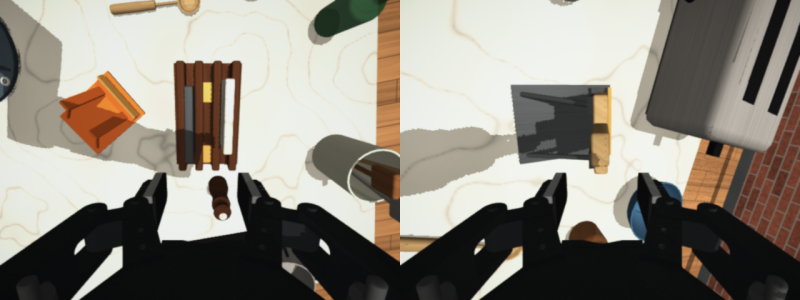

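The left wrist view shows the rack, with runners at (207,92) and (208,155) and the middle slot empty. The right view shows the board on the black easel, its handle at (600,165) and centred between the fingers.

Run:
```python
from h import *
np.set_printoptions(precision=4,suppress=True)
p,d,K,T=load("w1.npz"); H=hsv(p); W=world(d,K,T)
br=(H[...,0]>14)&(H[...,0]<32)&(H[...,1]>110)&(H[...,2]>80); br[:,:285]=0;br[:,385:]=0;br[:95]=0;br[275:]=0
br=cv2.morphologyEx(br.astype(np.uint8),cv2.MORPH_OPEN,np.ones((3,3)))
n,l,s,c=cv2.connectedComponentsWithStats(br); R=[]
for i in range(1,n):
    if s[i,4]>80:
        P=np.array([ray((u,v),K,T,.022) for v,u in np.argwhere(l==i)]); a=P@RX; b=P@RY
        print(c[i],s[i],"x",a.min(),a.max(),"y",b.min(),b.max(), np.median(W[l==i][:,2]))
m=(W[...,2]>.056)&(W[...,2]<.068)&(H[...,2]<120)&(H[...,1]>60); m[:,:260]=0;m[:,410:]=0;m[:80]=0;m[280:]=0
P=np.array([ray((u,v),K,T,.062) for v,u in np.argwhere(m)]); r=cv2.minAreaRect(P[:,:2].astype(np.float32)); print("rack",r)
c=np.array(r[0]); print("centre x,y in rack axes",c@RX[:2],c@RY[:2])
h,e=np.histogram(P@RX,bins=np.arange(.49,.66,.002)); print(list(zip(e.round(3),h)))
# edge yaw
# handle in w2
p,d,K,T=load("w2.npz"); H=hsv(p); W=world(d,K,T)
m=(H[...,0]>8)&(H[...,0]<28)&(H[...,1]>50)&(H[...,2]>90)&(W[...,2]>.03)&(W[...,2]<.24); m[:,:300]=0; m[:,345:]=0; m[:120]=0;m[285:]=0
q=(W[m]-GRIP)@A.T
print(len(q)); 
for lo,hi in((-.1,-.06),(-.035,.0),(0,.018),(.018,.03)):
    f=q[(q[:,2]>lo)&(q[:,2]<hi)]
    if len(f): print(lo,len(f),"x",np.percentile(f[:,0],[1,50,99]),"y",np.percentile(f[:,1],[1,50,99]),"z",np.percentile(f[:,2],[50,99]))
```

```text
[331.389  147.1954] [324 131  16  34 527] x 0.5616979849867595 0.584069350462002 y -0.1119638022693984 -0.06456319747417213 0.022916970407589554
[330.5596 245.6448] [324 231  15  30 411] x 0.5618023453266338 0.5840368822583251 y -0.26436795503527993 -0.21587003145575415 0.022815385204908445
rack ((0.533810555934906, -0.25607913732528687), (0.24548467993736267, 0.13807594776153564), 78.62126922607422)
centre x,y in rack axes 0.5736401756165257 -0.14651683561774773
[(np.float64(0.49), np.int64(0)), (np.float64(0.492), np.int64(0)), (np.float64(0.494), np.int64(0)), (np.float64(0.496), np.int64(0)), (np.float64(0.498), np.int64(0)), (np.float64(0.5), np.int64(0)), (np.float64(0.502), np.int64(0)), (np.float64(0.504), np.int64(167)), (np.float64(0.506), np.int64(250)), (np.float64(0.508), np.int64(251)), (np.float64(0.51), np.int64(241)), (np.float64(0.512), np.int64(254)), (np.float64(0.514), np.int64(247)), (np.float64(0.516), np.int64(247)), (np.float64(0.518), np.int64(248)), (np.float64(0.52), np.int64(133)), (np.float64(0.522), np.int64(48)), (np.float64(0.524), np.int64(0)), (np.f
[... 1947 characters left out ...]
64(0.638), np.int64(250)), (np.float64(0.64), np.int64(230)), (np.float64(0.642), np.int64(82)), (np.float64(0.644), np.int64(0)), (np.float64(0.646), np.int64(0)), (np.float64(0.648), np.int64(0)), (np.float64(0.65), np.int64(0)), (np.float64(0.652), np.int64(0)), (np.float64(0.654), np.int64(0)), (np.float64(0.656), np.int64(0)), (np.float64(0.658), np.int64(0))]
3470
-0.1 8 x [-0.0095 -0.0008  0.0075] y [-0.0437  0.056   0.0566] z [-0.0691 -0.0643]
-0.035 34 x [0.0058 0.0076 0.0092] y [0.0206 0.0229 0.0236] z [-0.0165 -0.0015]
0 103 x [-0.0088  0.0072  0.0091] y [-0.0047  0.0214  0.0235] z [0.0173 0.018 ]
0.018 1484 x [-0.0083  0.0001  0.0084] y [-0.0091  0.0075  0.0229] z [0.0199 0.0214]
```

Run:
```python
from h import *
from plant import robot
np.set_printoptions(precision=4,suppress=True)
robot.hold(.3); print(robot.read_tcp_pos(),robot.read_ee_rot(),rpy(A[0],-A[2]))
i=robot.camera_info("wrist"); p,d=robot.grab_frame("wrist"); K,T=i["camera_matrix"],i["pose"]; H=hsv(p); W=world(d,K,T)
m=(H[...,0]>8)&(H[...,0]<28)&(H[...,1]>50)&(H[...,2]>90)&(W[...,2]>.03)&(W[...,2]<.24); m[:,:300]=0; m[:,345:]=0; m[:120]=0;m[285:]=0
q=(W[m]-GRIP)@A.T
for lo,hi in((-.1,-.05),(-.05,-.0),(.014,.03)):
    f=q[(q[:,2]>lo)&(q[:,2]<hi)]; print(lo,len(f),np.percentile(f,[1,50,99],axis=0))
p,d,K,T=load("top0.npz"); H=hsv(p); W=world(d,K,T)
m=(W[...,2]>.185)&(W[...,2]<.23)&(H[...,1]>60); m[:,:200]=0;m[:,260:]=0;m[:185]=0;m[220:]=0
q=(np.array([ray((u,v),K,T,.202) for v,u in np.argwhere(m)])-GRIP)@A.T; print("top",len(q),np.percentile(q,[1,50,99],axis=0))
```

```text
[0.5561 0.2236 0.2451] [2.7054 0.     1.8511] [2.7053 0.     1.8518]
-0.1 28 [[-0.0099  0.0489 -0.0867]
 [-0.0007  0.0566 -0.0605]
 [ 0.0078  0.0566 -0.0523]]
-0.05 1383 [[-0.0085 -0.0416 -0.0432]
 [ 0.0005  0.0357 -0.04  ]
 [ 0.0087  0.0564 -0.0139]]
0.014 1593 [[-0.0084 -0.0095  0.017 ]
 [ 0.0001  0.0081  0.0199]
 [ 0.009   0.0235  0.0215]]
top 101 [[-0.0081 -0.0108  0.018 ]
 [ 0.0015  0.0065  0.023 ]
 [ 0.0124  0.0232  0.0275]]
```

```bash
cat >> h.py <<'E'
GRIP=GRIP+A[1]*.007-A[2]*.002
E
python3 - <<'E'
from h import *
from plant import robot
np.set_printoptions(precision=4,suppress=True)
o=rpy(A[0],-A[2]); robot.gripper_to(.05,40)
robot.servo_line(GRIP+A[2]*(.09-.0187),o,.1)
robot.servo_line(GRIP-A[2]*.0187,o,.08); robot.hold(.2); print("at",robot.read_force(),robot.read_tcp_pos(),GRIP-A[2]*.0187)
robot.gripper_to(.0,50); print("grip",robot.read_gripper_width(),robot.read_grip_force(),robot.read_force(),robot.read_moment())
robot.servo_line(GRIP+A[2]*(.06-.0187),o,.06); robot.hold(.2); print(robot.read_gripper_width(),robot.read_force(),robot.read_moment(),robot.read_t())
i=robot.camera_info("wrist"); p,d=robot.grab_frame("wrist"); np.savez("w3.npz",p=p,d=d,**i); cv2.imwrite("pics/w3.png",p[:,:,::-1])
E
```

```text
at [-0.0415 -0.1235  0.4647] [0.5914 0.2415 0.1623] [0.5913 0.2414 0.1617]
grip 0.01764307976652622 49.465781450271606 [-3.6058 -0.7448  3.7818] [-0.1684  0.7844  0.0213]
0.017678647167734686 [ 0.7236 -0.2538 -3.3627] [-0.1912  0.6854  0.021 ] 9.5333
```

View pics/w3.png

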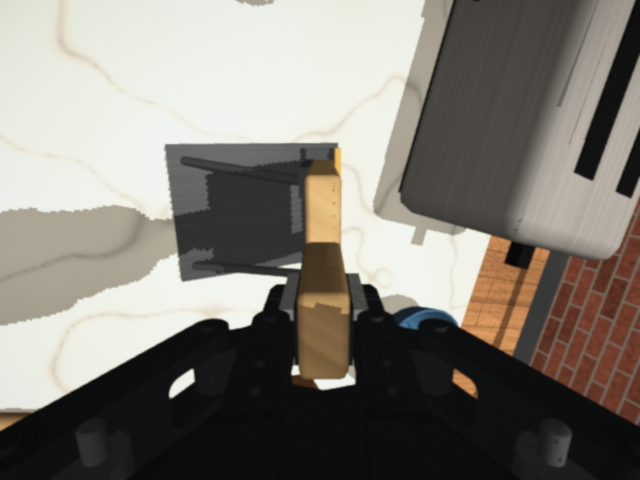

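The board is held in the fingers: blade edge at (323,205), handle at (325,330). The easel is empty behind it. Next I'll carry it over the rack and measure how it sits in the hand.

```bash
cat >> h.py <<'E'
SX,SY=.573,-.1643
def slot(dx=0,dy=0,z=0): return RX*(SX+dx)+RY*(SY+dy)+np.array([0,0,z])
def inhand(p,d,T,K,pos,R):
    H=hsv(p); W=world(d,K,T); q=(W-pos)@R   # tool frame
    m=(H[...,0]>8)&(H[...,0]<28)&(H[...,1]>50)&(H[...,2]>80)&(abs(q[...,1])<.02)&(q[...,2]>-.05)&(q[...,2]<.17)&(abs(q[...,0])<.09)
    return q[m]
E
python3 - <<'E'
from h import *
from plant import robot
np.set_printoptions(precision=4,suppress=True)
P=robot.read_tcp_pos(); robot.servo_line([P[0],P[1],.33],None,.15)
o=rpy(RX,DN); robot.move_pose(slot(z=.33),o); robot.hold(.4)
for n in("wrist","top","scene"):
    pos=np.array(robot.read_tcp_pos()); R=Ro.from_euler("xyz",robot.read_ee_rot()).as_matrix()
    i=robot.camera_info(n); p,d=robot.grab_frame(n); K,T=i["camera_matrix"],i["pose"]
    np.savez(f"hov_{n}.npz",p=p,d=d,pos=pos,R=R,**i)
    q=inhand(p,d,T,K,pos,R); print(n,len(q))
    for lo,hi in((-.04,-.018),(0.01,.025),(.025,.06),(.06,.1),(.1,.135),(.135,.16)):
        f=q[(q[:,2]>lo)&(q[:,2]<hi)]
        if len(f)>5: print("  z",lo,len(f),np.percentile(f,[1,50,99],axis=0).tolist())
print(pos,slot(z=.33),robot.read_ee_rot(),o,robot.read_force(),robot.read_moment(),robot.read_t())
p=np.load("hov_scene.npz")["p"]; cv2.imwrite("pics/hs.png",cv2.resize(p[150:400,180:450],(800,600*1))[:,:,::-1])
E
```

```text
wrist 7235
  z -0.04 585 [[-0.01572107702375387, -0.007237155452958608, -0.03999573879870208], [0.006206456500623389, -0.0010522199520625968, -0.0395886117450529], [0.01681141591519843, 0.009797108981722149, -0.03771591896122893]]
  z 0.01 2576 [[0.016574561596833744, -0.00733713257625603, 0.013115834934227787], [0.03363202590251045, 0.0018260548380377756, 0.019126397778964285], [0.05003741977630171, 0.010263072306398405, 0.02222242923510832]]
  z 0.025 173 [[0.049328361668172005, -0.0064131570187577714, 0.025970656262669218], [0.0501735184072377, 0.0013501878372640817, 0.03899881411570385], [0.050325304259268434, 0.009374225366498786, 0.059097912796720845]]
  z 0.06 99 [[0.04938477181307619, -0.0065255499147510556, 0.06203160814796099], [0.05022212261970584, 0.0013440826730825245, 0.07416644989504226], [0.05032810226897998, 0.009167992896485266, 0.09705558211198609]]
  z 0.1 63 [[0.049507026061431765, -0.0063943443046469515, 0.10050005974988435], [0.0502547414735574, 0.0013398750116799935, 0.11274185140264234], [0.05035798958360705, 0.009068495458742065, 0.1329511307378202]]
  z 0.1
[... 985 characters left out ...]
467, 0.00967192003112859, 0.0444658133624664], [0.047834083087174475, 0.013627482079117034, 0.05967722191352946]]
  z 0.06 20 [[-0.03874790891149585, -0.0013179602391802914, 0.061864128878427946], [0.03699735849086598, 0.009873190796379477, 0.07586953837920518], [0.048087429191869785, 0.012397578555994812, 0.09766796847721272]]
  z 0.1 6 [[-0.04846286195067191, -0.004617100635102913, 0.10479130258639728], [0.025636741353902714, 0.008650702850313028, 0.12628534478674253], [0.048284048548424364, 0.011882069257567638, 0.13425087609738237]]
[ 0.5297 -0.2733  0.33  ] [ 0.5297 -0.2734  0.33  ] [3.1415 0.     1.3737] [3.1416 0.     1.3736] [-0.185  -0.1174 -1.6499] [ 0.0132 -0.0226 -0.0351] 12.8833
```

View pics/hs.png

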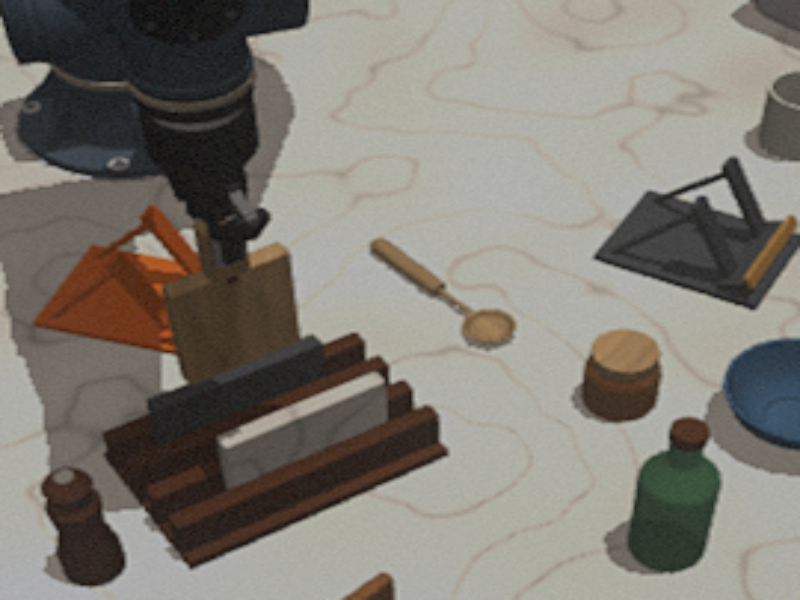

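The scene crop shows the board hanging upright above the middle slot, blade at (235,310). The slabs and bystanders are undisturbed. In the hand it's centred to within 1 mm. I'll descend in steps and watch the force.

```bash
sed -i 's/^SX,SY=.*/SX,SY=.5717,-.1643/' h.py
python3 - <<'E'
from h import *
from plant import robot
np.set_printoptions(precision=3,suppress=True)
robot.servo_line(slot(z=.222),rpy(RX,DN),.1); robot.hold(.3); f0=np.array(robot.read_force()); print("f0",f0)
for z in np.arange(.218,.1595,-.004):
    robot.servo_line(slot(z=z),None,.05); robot.hold(.1); f=np.array(robot.read_force())-f0
    print(round(z,3),robot.read_tcp_pos()[2],"rack x,y",f@RX,f@RY,"z",f[2],robot.read_moment())
    if f[2]>6 or np.hypot(f[0],f[1])>15: print("contact"); break
print(robot.read_t(),robot.read_gripper_width())
E
```

```text
f0 [-0.413  0.062 -2.591]
0.218 0.21789698026256923 rack x,y 0.1250980049855164 -0.30737837946850866 z -0.0869960628208819 [-0.045  0.005 -0.044]
0.214 0.2139570142078212 rack x,y 0.31391334124285475 0.7221439278987607 z 0.08466886519021166 [ 0.012  0.01  -0.052]
0.21 0.20994526001906305 rack x,y 0.6621085695840762 -0.13392823972632154 z -0.27526126088009395 [-0.019  0.022 -0.027]
0.206 0.2059555177296608 rack x,y 1.0652646390460554 0.6394729489233331 z 0.1377031083408351 [0.006 0.031 0.049]
0.202 0.20198454030194 rack x,y 0.37989753661959286 -0.3381355007129445 z 0.053560334357942274 [ 0.041 -0.021 -0.048]
0.198 0.19795735448077031 rack x,y 0.04406760617548494 -0.49851423026912195 z -0.2837210626798754 [ 0.036  0.033 -0.007]
0.194 0.1939452947468514 rack x,y -0.1223948528889897 1.43391449412637 z 0.2542372251352014 [-0.03  -0.04  -0.021]
0.19 0.1899566809809889 rack x,y 0.3753780759095379 0.2658988833181099 z -0.14608959234738395 [ 0.    -0.005  0.016]
0.186 0.1859328745286425 rack x,y -0.2691730967945973 -1.1630755309716194 z 0.45317884810445674 [ 0.012 -0.002  0.   ]
0.182 0.18195763138186669 rack x,y 0.8403993819467124 -0.09614149538334031 z 0.4882206453206277 [-0.031  0.027 -0.057]
0.178 0.1779474572652455 rack x,y 1.2987001095458046 0.34817009788219544 z -0.5883089486710507 [-0.008 -0.053  0.014]
0.174 0.17393591199968272 rack x,y 0.12672015812290688 -1.4183404125700259 z 0.21565129307759934 [-0.021  0.025 -0.011]
0.17 0.16996178475377083 rack x,y -0.36894364477398583 -0.2817073506668767 z -0.7131464185484093 [-0.028  0.018 -0.019]
0.166 0.16596997652970988 rack x,y 0.46914239102282046 -0.5952300138522375 z -0.40598050981906386 [0.025 0.003 0.003]
0.162 0.16181942041337838 rack x,y 0.6335433152224041 -0.5029992906303392 z -0.68310423550234 [-0.027 -0.012 -0.012]
19.6667 0.017700979266526546
```

Run:
```python
from h import *
from plant import robot
np.set_printoptions(precision=3,suppress=True)
f0=np.mean([robot.read_force() for _ in range(3)],0); f0[2]=-2.7
for z in np.arange(.1612,.152,-.0008):
    robot.servo_line(slot(z=z),None,.02); robot.hold(.1); f=np.array(robot.read_force())-f0
    print(round(z,4),robot.read_tcp_pos()[2],f)
    if f[2]>4: print("contact"); break
print(robot.read_moment(),robot.read_t(),robot.read_gripper_width())
```

```text
0.1612 0.16176390975989474 [-1.423  1.716  7.957]
contact
[ 0.383  0.505 -0.058] 20.0167 0.017295471431435658
```

Run:
```python
from h import *
from plant import robot
np.set_printoptions(precision=4,suppress=True)
robot.gripper_to(.04); robot.hold(.3); print("released",robot.read_force())
robot.servo_line(slot(z=.27),None,.1); robot.move_pose(slot(dx=-.2,z=.36),rpy(RX,DN)); robot.hold(.3)
for n in("top","scene","wrist"):
    i=robot.camera_info(n); p,d=robot.grab_frame(n); np.savez(f"f_{n}.npz",p=p,d=d,**i)
    K,T=i["camera_matrix"],i["pose"]; H=hsv(p); W=world(d,K,T)
    q=np.stack([W@RX-SX,W@RY-SY,W[...,2]],-1)
    m=(abs(q[...,0])<.03)&(abs(q[...,1])<.06)&(q[...,2]>.127)&(q[...,2]<.23)
    f=q[m]; print(n,len(f))
    for lo,hi in((.13,.15),(.15,.19),(.19,.21)):
        g=f[(f[:,2]>lo)&(f[:,2]<hi)]
        if len(g)>5: print("  ",lo,len(g),np.percentile(g,[2,50,98],axis=0).tolist())
ps=np.load("f_scene.npz")["p"][200:400,190:350]; pt=np.load("f_top.npz")["p"][170:280,340:460]
cv2.imwrite("pics/fin.png",np.hstack([cv2.resize(ps,(400,500)),cv2.resize(pt,(400,500))])[:,:,::-1]); print(robot.read_t())
```

```text
released [ 0.4808 -0.7638 -0.7633]
top 303
   0.13 166 [[-0.010375686645107051, -0.048318564148135026, 0.13181701817547123], [-0.002468303148384643, 0.017396637459668393, 0.14201675695208504], [0.007917071276261674, 0.04921753554998991, 0.14981477096744938]]
   0.15 37 [[-0.010538463702920354, -0.015154395931291004, 0.15123675141019546], [-0.008899762960132396, 0.004890026185846524, 0.1686896424411266], [0.002041279794097178, 0.017912408723503758, 0.18926370907349382]]
   0.19 87 [[-0.009767250247098484, -0.015427104234369717, 0.19126548110976688], [-0.0016377471624278161, 0.0010889325044522447, 0.20191782119541068], [0.00886696228649695, 0.016806346968445865, 0.20825148962790768]]
scene 634
   0.13 305 [[-0.006372955953215356, -0.04797482410056187, 0.13118864423455498], [0.007782606504704193, -0.005546802711700771, 0.14104125339274343], [0.012542148136405936, 0.049251928687991046, 0.14866093663579474]]
   0.15 168 [[-0.0029772061545260244, -0.015896810949156105, 0.15108208433524561], [0.009407048809540575, -0.002074074608041848, 0.16979763693366445], [0.013381864451771516, 0.0166137
[... 224 characters left out ...]
3313, 0.20651208855563052]]
wrist 3548
   0.13 1567 [[-0.007729116314495541, -0.046680650885757534, 0.13070554370488174], [-0.004667503910167348, 0.010313795952214877, 0.14209192978162727], [0.009303281048948713, 0.04906238980639482, 0.14797047396738255]]
   0.15 849 [[-0.008049874967246864, -0.014912076916405462, 0.15084475804135292], [-0.007028814397974759, 0.0031745838353887668, 0.17151828950989345], [0.0052276860801908145, 0.017354851969283665, 0.18924429708514862]]
   0.19 1004 [[-0.00785717612204351, -0.01501378095708744, 0.19067563211577185], [-0.0026501059243473346, 0.0014699231707995114, 0.20214409260485244], [0.009087423793374811, 0.017223105841972373, 0.20394550365554445]]
23.2417
```

View pics/fin.png

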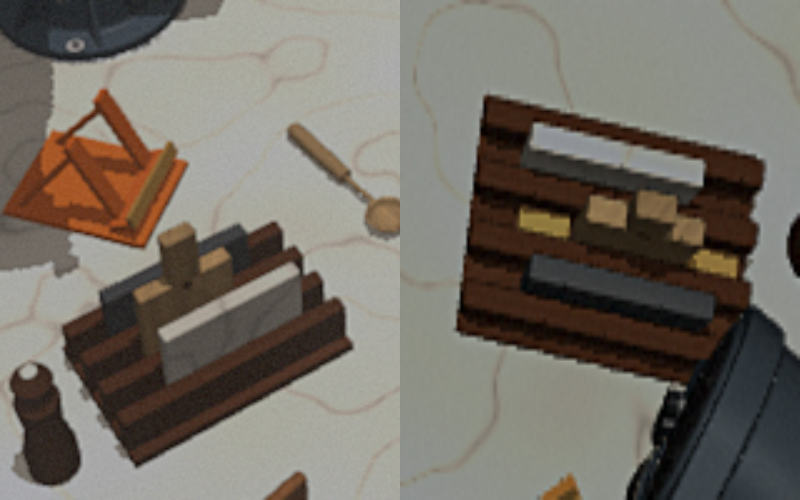

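The board stands upright between the two runners, which show at (545,222) and (715,262). Its top reads 0.202 m, which matches the slot floor plus the board (12 + 190 mm); on a runner it would read 0.212 m. The shoulders are level, and the slabs haven't moved.

```bash
python3 -c "
from plant import robot
print(robot.read_force(),robot.read_t()); print(robot.hand_in())"
```

```text
[-0.52666641  0.12001232 -0.22495646] 23.2417
the job is handed in; nothing more can be done
None
```

The paddle board is standing on its own, handle up, in the rack's empty middle slot, with its foot fully down in the recess between the brass runners; I handed the job in at 23.2 s, and the slabs and other things were not disturbed.

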